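# Zero the kitchen scale

### The arm

A 6-joint arm with a two-finger parallel gripper is mounted at the origin on the work surface. World frame = base frame: x ahead of the robot, y to its left, z up, the work surface at z = 0. Lengths are in mm, angles in rad, forces in N, time in s.
With the tool pointing down it reaches from about 350 to 975 mm from the base axis. Payload 7.1 kg.
Tool frame: the origin (TCP) lies on the mounting face of the last link; the fingertips stand 182 mm ahead of it and the grasp point (between the pads) lies 163 mm ahead of it (ctrl.tip_reach is the distance from the TCP to the fingertips, in mm); z points along the fingers, y is the direction in which the jaws open and shut (so a half turn about z gives the same grasp; the last joint's range is limited). The gripper opens to 88 mm and grips with 3 to 60 N. Pads are 20 mm wide; open, the fingers measure 115 mm over their backs; the gripper's body (75 mm by 178 mm) begins 61 mm behind the grasp point.
Start: joints at [1.111, 0.423, 1.63, -0, 1.089, -0.019], TCP at [266.633, 565.255, 404.675] pointing down, gripper open.
Joint ranges: [-3, 3], [-0.9, 2.11], [0.09, 2.58], [-1.31, 4.45], [0.11, 2.69], [-2.54, 2.54]. Speed limits (rad/s): [2.39, 2.39, 3.01, 3.14, 3.14, 3.14].

### API

Orientations are given as a rotation vector (axis times angle).
In Python, from workcell import ctrl gives the robot as it stands.
- The arm moves only by the tool jog_arm, never from a script. Its argument "steps" is a list that holds one entry, the list of rows, each a list of 7 numbers: the shift along the tool's x, y, z in m, then the turn, a rotation vector about the tool's x, y, z in degrees, then the gripper's target within -1 to 1 (shut at 1, half-way at 0, fully open at -1). A call has 1 to 20 rows; each row shifts and turns the commanded pose from where the row before left it, along the tool's axes as they then stand; what a row does not reach is not made up. A row lasts 1/12 s, in which the tool goes at most 41.7 mm and 7.16 degrees, less where a joint would pass 70% of its speed; a pose out of reach is approached as far as the arm can. A call is refused whole if a number of a shift passes 0.0417 or a number of a turn 7.16, either way. A call with a gripper value outside its range is refused whole. The fingers move at their own pace and stop on an object; the grip force is fixed at half the most. Time passes only in rows, so rows that do not move let the fingers close. It gives the time, the measured TCP pose, the force and the opening at its end, in the units of the state.
- ctrl.get_obs(): the state, without advancing time (a new reading comes with each control period).
- ctrl.get_image(name): name is "scene" or "side" or "wrist"; returns the picture (384x512x3 uint8, red, green, blue); there is no depth.
- ctrl.camera_info(name): a dict with "fx", "fy", "cx", "cy" (pixels), "origin" and "attitude" of the camera in the world; the wrist camera has in their place "T_tool_cam" (4x4, takes a point from camera to tool coordinates, whose origin is the TCP and whose axes are the flange's). Camera axes: x right, y down, z forward; pixel columns grow to the right and rows downward; lengths in mm; the calibration is good to about 2 mm. A picture is of the moment at which its call begins: read the wrist's pose just before it. camera_info takes no time and is no camera call.
- ctrl.close_job(): hands the job in, once; it reports no verdict.
Trained networks look in the newest picture that a camera, given by its name, has taken for a name from the list of things; names that differ only in an ending like _2 or _b are one class to them, and where a whole thing is asked for, a point or a joint stands for the part that bears it (a point fixed in the world has none). Each returns a list of dicts, best first, with "p" (0 to 1); they miss things now and then, are a little off and sometimes report something else, mostly with a low value. They report only what shows in the picture. A call takes as long as a camera call. They do not tell look-alikes from the thing itself.
- ctrl.look_for(thing, camera): "bbox" ([left, top, right, bottom] in pixels, round what is visible of it).
- ctrl.trace(thing, camera): "pixels" (384x512 bool, what is visible of it) and "bbox" ([left, top, right, bottom] in pixels, round what is visible of it).
- ctrl.landmark_of(thing, camera): "uv" ([column, row] in pixels: a listed point, or the origin of a listed thing).
The state is a dict: "t": time; "qpos": joint angles; "qvel": joint speeds; "joint_torque": joint torques, N m; "ee_pos": TCP position; "orientation": TCP orientation; "ft_force": force on the tool from outside, world axes, zero at the start; "moment": the same for the moment, N m; "width": finger opening in mm.
Only numpy, scipy, OpenCV 4.12 (cv2) and the standard library are available. Lean on these libraries where they do the work, as an engineer would, in place of code of your own. Each camera call takes 0.05 s, during which the arm holds its last target.

### The job

The cup is standing on the kitchen scale: zero the scale by pressing its long bar-shaped key lightly with the fingertips and keeping it down for a good second, then let it spring up and draw the hand back well clear, at least 10 cm above it. Leave the scale's two small keys, its casing and platform, the cup, the grinder, the scoop and the organiser with its closed drawer untouched and where they are; nothing is to be picked up.

Things in the scene. Friction and masses are not known exactly. Their poses are not given: they have to be found in the camera images.
- scale: kitchen scale, fixed: white casing 220 (x) x 250 (y) x 24 mm high, origin at centre of underside. A steel platform 130 x 230 mm, centred at x = +37.5 mm, top at 30 mm, carries the cup. Three grey keys stand in a row on the strip at its -x side, nearest the robot: centres at x = -80 mm, y = -80, 0 and +80 mm; which key is where varies.
- tare_key: the long bar-shaped key to press, with its frame, fixed on the scale; origin at its centre at the level of the casing's top; its x and y axes are parallel to those of the scale. The key cap is 22 mm (x) by 64 mm (y) and stands 9 mm above the casing
- tare_top (a point): centre of the long key's top face (moves down with the key)
- tare (a joint): travel of the long key: 0 is up, 0.006 m is fully down. A spring pushes it back: about 1 N starts it, about 3 N at half travel, about 5 N at the stop. It counts as pressed beyond 2.5 mm
- power_key: small round key, 18 mm across, 9 mm above the casing, with its frame, fixed on the scale; leave alone. Origin at its centre at the level of the casing's top
- power (a joint): travel of the small round key: 0 is up, 0.006 m is down
- unit_key: small square key, 17 x 17 mm, 9 mm above the casing, with its frame, fixed on the scale; leave alone. Origin at its centre at the level of the casing's top
- unit (a joint): travel of the small square key: 0 is up, 0.006 m is down
- cup: white ceramic cup without handle, 70 mm across the rim, 60 mm high, loose on the scale's platform; origin at the centre of its underside
- grinder: stainless grinder, an upright cylinder 72 mm across and 155 mm high, loose; origin at the centre of its underside
- scoop: steel coffee scoop lying loose, about 160 mm long along its x axis, 50 mm wide and 25 mm high, bowl towards its +x; origin near the middle of its length, on the shelf
- organiser: white plastic organiser, fixed, 170 (x) x 220 (y) x 100 mm high, with one small drawer at its -x face (a knob stands 35 mm out) and an open tray 50 mm high on top (150 mm in all); origin at the centre of its underside
- organiser_drawer0 (a joint): opening of the organiser's drawer: 0 is closed, grows in m as it slides out to -x
Mind the look-alikes: they are no part of the job. There is more than one size of the scoop; the job needs the smaller. Of the things that look like the grinder, the smaller one is meant.

How it is judged (in metres and radians):
On the way, in this order (a step that is already met when the one before it is completed fails the run):
1. the long key is pressed by the fingertips, more than 2.5 mm down, and kept down for 0.8 s (value of joint tare above 0.0025 m and contact force between the fingers and tare_key above 0.4 N), for 0.8 s.
2. the long key has sprung up and the hand is more than 80 mm from it (value of joint tare below 0.001 m and distance between the grasp point and tare_top above 0.08 m), for 0.2 s.
At the end, for the whole second after the job is handed in: all three keys are up (within 1 mm), the hand is more than 80 mm from the long key, the drawer is closed (within 5 mm), and cup, grinder and scoop are at rest within 8 mm of where they stood, cup and grinder upright (all of step 2 and value of joint each of power, unit below 0.001 m and value of joint organiser_drawer0 below 0.005 m and distance of each of cup, grinder, scoop from where it was at the start of the episode below 0.008 m and linear speed of each of cup, grinder, scoop below 0.02 m/s and angle between each of cup, grinder's own z axis and vertical below 0.1 rad); the robot touches nothing.
It fails at once if the long key is pushed harder than 20 N (only a light press is wanted) (contact force between any of the fingers, the arm and tare_key above 20 N).
It fails at once if one of the two small keys is touched (over 0.5 N) or goes down by more than 1 mm (value of joint any of power, unit above 0.001 m or contact force between any of the fingers, the arm and power_key above 0.5 N or contact force between any of the fingers, the arm and unit_key above 0.5 N).
It fails at once if the robot touches the scale's casing or platform (over 1.5 N) (contact force between any of the fingers, the arm and scale above 1.5 N).
It fails at once if the robot touches the cup, grinder, scoop or organiser (over 0.5 N) (contact force between any of the fingers, the arm and cup above 0.5 N or contact force between any of the fingers, the arm and grinder above 0.5 N or contact force between any of the fingers, the arm and scoop above 0.5 N or contact force between any of the fingers, the arm and organiser above 0.5 N).
It fails at once if the cup, grinder or scoop is moved or lifted by more than 8 mm, or the drawer is opened by more than 5 mm (distance of any of cup, grinder, scoop from where it was at the start of the episode above 0.008 m or value of joint organiser_drawer0 above 0.005 m).
It also fails if it takes over 40 s, if anything falls off the work surface, if the arm or the gripper's body presses on something with over 40 N, if the wrist force passes 120 N, or if a joint passes its speed limit or range.

## Working session

There is one attempt and no reset: what is moved stays moved. The work goes in short steps, Python scripts to look and compute and a tool call to move; the robot and the scene stay as the last step left them, time stands still between calls to the robot, and variables do not carry over. Pictures are saved under pics/ and viewed, and the job is handed in when it is done.

Besides the shell and the picture viewer there is one more tool, called after "Call:" in YAML: its name, and indented under it one key for each argument. jog_arm: Moves the arm, as the interface text tells. Its arguments: {"type":"object","properties":{"steps":{"type":"array"}},"required":["steps"]}

```bash
mkdir -p pics
cat > h.py <<'E'
import numpy as np, cv2
from scipy.spatial.transform import Rotation as R
from workcell import ctrl
def cam(name,obs=None):
    i=ctrl.camera_info(name); 
    K=np.array([[i['fx'],0,i['cx']],[0,i['fy'],i['cy']],[0,0,1]])
    if 'T_tool_cam' in i:
        T=np.eye(4);T[:3,:3]=R.from_rotvec(obs['orientation']).as_matrix();T[:3,3]=obs['ee_pos']
        T=T@np.array(i['T_tool_cam']);return K,T[:3,:3],T[:3,3]
    a=np.array(i['attitude'],float)
    M=a if a.shape==(3,3) else R.from_rotvec(a).as_matrix()
    return K,M,np.array(i['origin'])
def toplane(c,uv,z):
    K,M,o=c; d=M@np.linalg.solve(K,[uv[0],uv[1],1]); return o+d*(z-o[2])/d[2]
def proj(c,p):
    K,M,o=c; q=K@(M.T@(np.array(p)-o)); return q[:2]/q[2]
E
python3 - <<'E'
from h import *
o=ctrl.get_obs();print(o)
for n in ('scene','side','wrist'):
    print(n,ctrl.camera_info(n))
    im=ctrl.get_image(n);cv2.imwrite(f'pics/{n}0.png',im[:,:,::-1])
    c=cam(n,o)
    for t in ('scale','tare_key','power_key','unit_key','cup','grinder','scoop','organiser','tare_top'):
        r=ctrl.landmark_of(t,n)
        b=ctrl.look_for(t,n)
        z=dict(tare_key=24,power_key=24,unit_key=24,tare_top=33,cup=30).get(t,0)
        print(n,t,[(np.round(x['uv']),round(x['p'],2),np.round(toplane(c,x['uv'],z))) for x in r[:3]],[(np.round(x['bbox']),round(x['p'],2)) for x in b[:3]])
E
```

```text
{'t': 0.0, 'qpos': array([ 1.11101361e+00,  4.23846568e-01,  1.63073812e+00,  6.54830575e-07,
        1.08860127e+00, -1.89903462e-02]), 'qvel': array([ 0.00014061,  0.0010963 ,  0.00039343, -0.00047149,  0.00053416,
        0.00095265]), 'joint_torque': array([-1.04837833e-03, -5.44618750e+01, -2.73665911e+01,  6.42639748e-02,
        2.28915538e-02, -9.56935173e-05]), 'ee_pos': array([266.49837353, 565.00368567, 403.87899651]), 'orientation': array([-6.86720734e-01, -3.06523018e+00,  2.43088151e-03]), 'ft_force': array([-0.31906665, -0.34057837, -0.51356699]), 'moment': array([-0.00026496, -0.00096246,  0.01862832]), 'width': 87.80934201353014}
scene {'fx': 418.10427902484446, 'fy': 418.10427902484446, 'cx': 252.11226099177588, 'cy': 190.12936011938027, 'origin': array([967.15785016, 765.57743667, 955.1899395 ]), 'attitude': array([-0.69285224, -2.62420763,  1.12313786])}
scene scale [(array([234., 223.]), 0.8, array([588.,  -6.,   0.]))] [(array([186., 184., 291., 270.]), 0.97)]
scene tare_key [(array([243., 192.]), 0.63, array([513., -87.,  24.]))] [(array([236., 188., 253., 205.
[... 2647 characters left out ...]
y': 311.4293227449141, 'cx': 258.0043886032494, 'cy': 192.8240593968569, 'T_tool_cam': array([[ 1.23294218e-04, -9.59716383e-01, -2.80970548e-01,
         7.68866833e+01],
       [ 9.99999760e-01,  3.09743114e-04, -6.19180031e-04,
         2.00005952e-01],
       [ 6.81265912e-04, -2.80970404e-01,  9.59716191e-01,
         1.96129097e+01],
       [ 0.00000000e+00,  0.00000000e+00,  0.00000000e+00,
         1.00000000e+00]])}
wrist scale [] []
wrist tare_key [] []
wrist power_key [] []
wrist unit_key [] []
wrist cup [] []
wrist grinder [] []
wrist scoop [] []
wrist organiser [(array([300., 365.]), 0.77, array([574., 491.,   0.]))] [(array([210., 334., 386., 384.]), 0.55)]
wrist tare_top [] []
```

Run:
```python
import cv2
im=cv2.imread('pics/scene0.png');cv2.imwrite('pics/sc_crop0.png',cv2.resize(im[170:290,170:310],None,fx=5,fy=5,interpolation=cv2.INTER_CUBIC))
```

```text
(no output)
```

View pics/scene0.png

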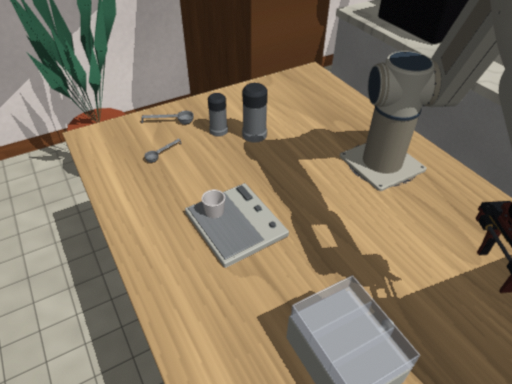

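View pics/sc_crop0.png

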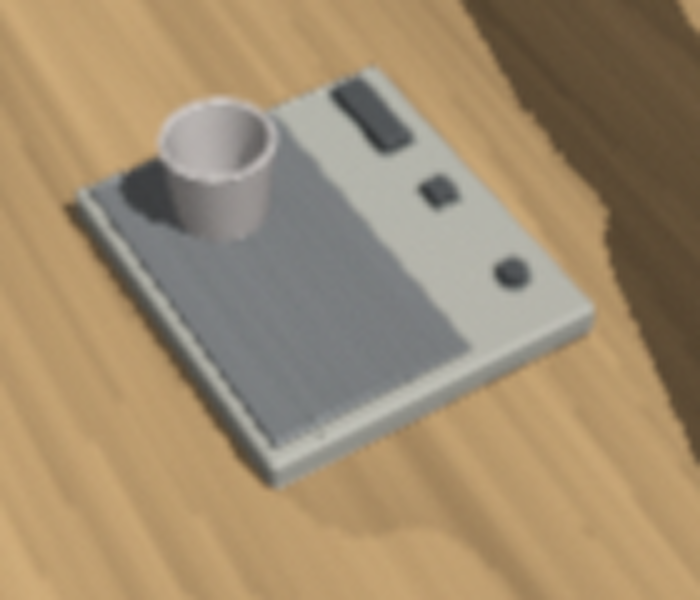

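View pics/side0.png

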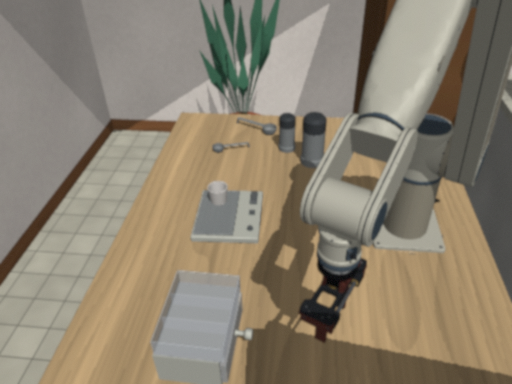

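Long bar key: scene (243,192), which maps to about (513,-85). The square key is in the middle at (258,209), the round one at (272,226). The bar is the only elongated key, so it fits tare. The cup is at about (633,-42). I'll turn so the jaws lie along the bar, shut the gripper and travel above it.

Call:
jog_arm:
  steps:
    - [[0,0,0,0,0,-6.4,1],[0,0,0,0,0,-6.4,1],[0,0,0,0,0,-6.4,1],[0,0,0,0,0,-6.4,1],[-0.015,-0.038,0,0,0,0,1],[-0.015,-0.038,0,0,0,0,1],[-0.015,-0.038,0,0,0,0,1],[-0.015,-0.038,0,0,0,0,1],[-0.015,-0.038,0,0,0,0,1],[-0.015,-0.038,0,0,0,0,1],[-0.015,-0.038,0,0,0,0,1],[-0.015,-0.038,0,0,0,0,1],[-0.015,-0.038,0,0,0,0,1],[-0.015,-0.038,0,0,0,0,1],[-0.015,-0.038,0,0,0,0,1],[-0.015,-0.038,0,0,0,0,1],[-0.015,-0.038,0,0,0,0,1],[-0.015,-0.038,0,0,0,0,1],[-0.015,-0.038,0,0,0,0,1],[-0.015,-0.038,0,0,0,0,1]]

```text
t: 4.52
ee_pos: [510.6, -43.4, 405.0]
orientation: [-0.009, 3.141, 0.0]
ft_force: [0.5, 0.6, 1.2]
width: 0.6
```

Call:
jog_arm:
  steps:
    - [[0,-0.02,0.03,0,0,0,1],[0,-0.02,0.035,0,0,0,1],[0,0,0.03,0,0,0,1],[0,0,0,0,0,0,1],[0,0,0,0,0,0,1]]

```text
t: 4.93
ee_pos: [510.1, -81.4, 308.8]
orientation: [0.008, -3.138, -0.001]
ft_force: [0.8, 0.1, 0.6]
width: 0.8
```

Run:
```python
from h import *
o=ctrl.get_obs();print(o['t'],o['ee_pos'],o['orientation'],o['ft_force'])
im=ctrl.get_image('wrist');cv2.imwrite('pics/w1.png',im[:,:,::-1])
c=cam('wrist',o)
for t in ('tare_key','power_key','unit_key','cup','tare_top'):
    r=ctrl.landmark_of(t,'wrist')
    z=dict(tare_key=24,power_key=24,unit_key=24,tare_top=33,cup=30)[t]
    print(t,[(np.round(x['uv'],1),round(x['p'],2),np.round(toplane(c,x['uv'],z),1)) for x in r[:3]])
for x in ctrl.trace('tare_key','wrist')[:2]:
    m=x['pixels'].astype(np.uint8); p=cv2.findNonZero(m).reshape(-1,2)
    q=np.array([toplane(c,a,33)[:2] for a in p],np.float32)
    print(x['p'],x['bbox'],cv2.minAreaRect(q),q.mean(0))
# dark contours at key height
g=cv2.cvtColor(im,cv2.COLOR_RGB2GRAY)
n,l,s,ce=cv2.connectedComponentsWithStats((g<95).astype(np.uint8))
for i in range(1,n):
    if 100<s[i][4]<9000:
        p=cv2.findNonZero((l==i).astype(np.uint8)).reshape(-1,2)
        q=np.array([toplane(c,a,33)[:2] for a in p],np.float32); print(s[i],cv2.minAreaRect(q))
```

```text
4.9333 [510.10327502 -81.37545758 308.84096115] [ 8.31049009e-03 -3.13799826e+00 -1.23459531e-03] [0.80698355 0.14163704 0.56422912]
tare_key [(array([256.5, 198.3]), 0.97, array([514.9, -82.5,  24. ]))]
power_key [(array([438.7, 190.5]), 0.66, array([506.8,  78.8,  24. ]))]
unit_key [(array([347.4, 190.7]), 0.73, array([507.4,  -2.1,  24. ]))]
cup []
tare_top [(array([256.8, 200.6]), 0.95, array([514.2, -82.2,  33. ]))]
0.75 [219.9, 182.0, 295.3, 210.0] ((511.321533203125, -82.46747589111328), (24.497617721557617, 62.83757781982422), 1.865240454673767) [511.2736  -81.95193]
0.73 [431.4, 181.9, 453.6, 203.5] ((504.40325927734375, 75.33615112304688), (20.749309539794922, 17.769956588745117), 51.17232131958008) [504.29468  75.35377]
[   0   13   86   83 3182] ((402.9090270996094, -247.21401977539062), (65.98350524902344, 57.733665466308594), 81.6772232055664)
[  0 106  24   9 103] ((439.51080322265625, -277.9832763671875), (5.519747734069824, 18.94447898864746), 4.481314182281494)
[293 154 105   7 304] ((475.89306640625, -9.254913330078125), (2.665639877319336, 86.16669464111328), 2.3739073276519775)
[425 180  22  21 182] ((503.0499267578125, 68.86573791503906), (14.245962142944336, 18.08131980895996), 72.67601776123047)
[218 184  75  29 297] ((511.8264465332031, -83.50164794921875), (23.38372039794922, 63.3663444519043), 2.6768455505371094)
[335 184  23  21 169] ((504.9843444824219, -9.088449478149414), (14.16454029083252, 22.825172424316406), 52.66648864746094)
```

View pics/w1.png

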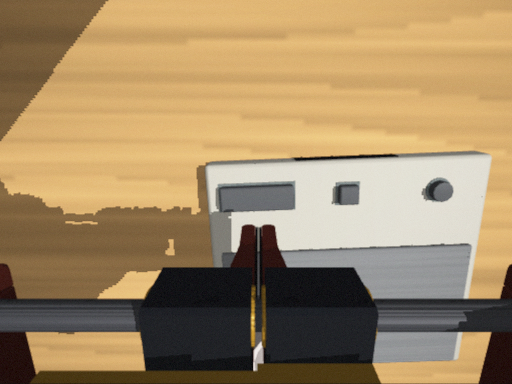

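Wrist view: the bar key is at px (256,197), square at (347,193), round at (440,190). The key centre comes out at (512.5,-82.5) with yaw about 2.3°, and the fitted size of 24x63 mm agrees with 22x64. I'll centre, align and descend to about 8 mm above it.

Call:
jog_arm:
  steps:
    - [[-0.0024,-0.001,0,0,0,-2.2,1],[0,0,0.02,0,0,0,1],[0,0,0.02,0,0,0,1],[0,0,0.02,0,0,0,1],[0,0,0.015,0,0,0,1],[0,0,0.01,0,0,0,1],[0,0,0,0,0,0,1],[0,0,0,0,0,0,1]]

```text
t: 5.95
ee_pos: [513.1, -82.2, 224.9]
orientation: [0.07, -3.141, -0.0]
ft_force: [-0.6, -0.3, 0.5]
width: 0.7
```

Run:
```python
from h import *
o=ctrl.get_obs();print(o['t'],o['ee_pos'],o['orientation'],o['ft_force'],ctrl.tip_reach)
M=R.from_rotvec(o['orientation']).as_matrix();print('tip',o['ee_pos']+M[:,2]*ctrl.tip_reach, M[:,1])
im=ctrl.get_image('wrist');cv2.imwrite('pics/w2.png',im[:,:,::-1])
c=cam('wrist',o)
for t,z in (('tare_key',24),('tare_top',33)):
    print(t,[(np.round(x['uv'],1),round(x['p'],2),np.round(toplane(c,x['uv'],z),1)) for x in ctrl.landmark_of(t,'wrist')[:3]])
```

```text
5.95 [513.09921388 -82.1716228  224.90504085] [ 7.01599827e-02 -3.14064164e+00 -2.80818615e-05] [-0.64332087 -0.34542358  0.5196085 ] 182.0
tip [513.0686736  -82.16905037  42.90504343] [-4.46564697e-02  9.99002402e-01  2.16136729e-05]
tare_key [(array([260.6, 231.3]), 0.83, array([514.4, -80.5,  24. ]))]
tare_top [(array([257.9, 236.2]), 0.66, array([513.8, -82.2,  33. ]))]
```

View pics/w2.png

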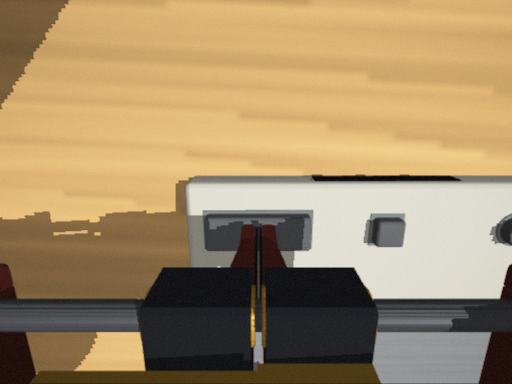

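The fingertips at (258,228) are centred over the bar (205–311, rows 213–250) with matching yaw, and the tip is about 10 mm above it. Now a slow press.

Call:
jog_arm:
  steps:
    - [[0,0,0.004,0,0,0,1],[0,0,0.003,0,0,0,1],[0,0,0.002,0,0,0,1],[0,0,0.002,0,0,0,1],[0,0,0.001,0,0,0,1],[0,0,0.001,0,0,0,1],[0,0,0,0,0,0,1],[0,0,0,0,0,0,1]]

```text
t: 6.77
ee_pos: [513.0, -82.3, 211.8]
orientation: [-0.07, 3.141, -0.0]
ft_force: [0.0, 0.3, 3.1]
width: 0.2
```

Call:
jog_arm:
  steps:
    - [[0,0,0.001,0,0,0,1],[0,0,0.0005,0,0,0,1],[0,0,0,0,0,0,1],[0,0,0,0,0,0,1],[0,0,0,0,0,0,1],[0,0,0,0,0,0,1],[0,0,0,0,0,0,1],[0,0,0,0,0,0,1],[0,0,0,0,0,0,1],[0,0,0,0,0,0,1],[0,0,0,0,0,0,1],[0,0,0,0,0,0,1],[0,0,0,0,0,0,1],[0,0,0,0,0,0,1],[0,0,0,0,0,0,1],[0,0,0,0,0,0,1],[0,0,0,0,0,0,1],[0,0,0,0,0,0,1]]

```text
t: 8.27
ee_pos: [513.0, -82.3, 210.2]
orientation: [-0.07, 3.141, -0.0]
ft_force: [0.3, 0.4, 4.2]
width: 0.2
```

4.2 N at about 4.8 mm of travel fits the spring, and it was held for about 1.4 s. Now drawing back.

Call:
jog_arm:
  steps:
    - [[0,0,-0.004,0,0,0,1],[0,0,-0.01,0,0,0,1],[0,0,-0.02,0,0,0,1],[0,0,-0.03,0,0,0,1],[0,0,-0.03,0,0,0,1],[0,0,-0.03,0,0,0,1],[0,0,-0.03,0,0,0,1],[0,0,-0.02,0,0,0,1],[0,0,0,0,0,0,1],[0,0,0,0,0,0,1],[0,0,0,0,0,0,1],[0,0,0,0,0,0,1],[0,0,0,0,0,0,1]]

```text
t: 9.35
ee_pos: [512.5, -82.2, 382.8]
orientation: [0.07, -3.138, -0.001]
ft_force: [0.5, 0.7, -0.3]
width: 0.6
```

Run:
```python
from h import *
o=ctrl.get_obs();print(o['t'],o['ee_pos'],o['ft_force'],abs(o['qvel']).max())
a=[ctrl.get_image(n) for n in('wrist','scene')]
b=cv2.imread('pics/scene0.png')[130:280,140:310]
v=np.vstack([cv2.resize(x,None,fx=2,fy=2) for x in (b,a[1][130:280,140:310,::-1])])
w=np.zeros((600,800,3),np.uint8);w[:,:340]=v;w[:345,340:]=cv2.resize(a[0][:,:,::-1],(460,345));cv2.imwrite('pics/end.png',w)
```

```text
9.35 [512.46785537 -82.19348701 382.75490584] [ 0.52923934  0.6602664  -0.25075275] 0.0058584935018460285
```

View pics/end.png

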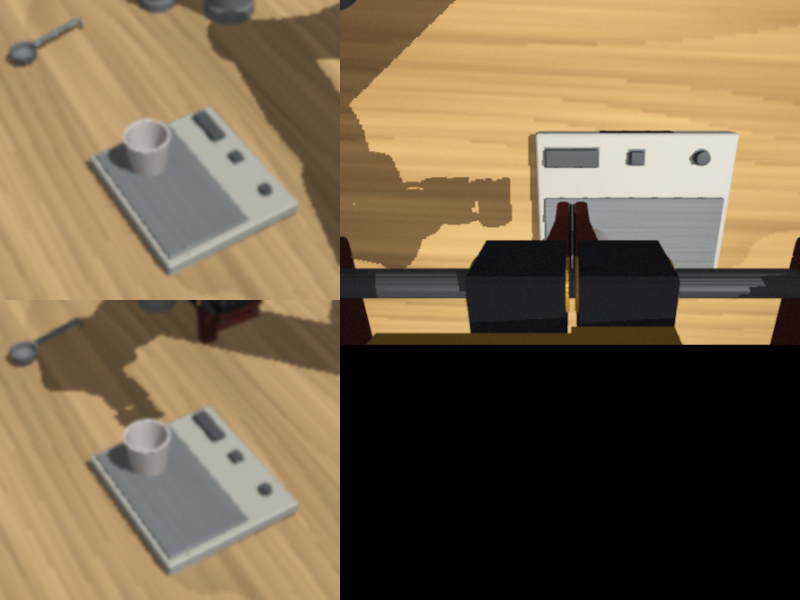

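The cup, scoop and scale are in the same place before and after. The bar key stands up again like the other keys, and the fingertips are about 168 mm above it.

```bash
python3 -c "
from workcell import ctrl
print(ctrl.close_job())"
```

```text
the job is handed in; nothing more can be done
None
```

I pressed the scale's long bar key with the closed fingertips, let it spring up, and drew the hand straight back. The job was handed in at about 9.5 s, and no verdict was reported.

- **Press:** the measured force was about 4.2 N at roughly 4.8 mm of travel, held for about 1.4 s. I worked out the travel from the tool height, and the force agrees with the key's spring.
- **Retreat:** the fingertips ended about 168 mm above the key, with only sensor noise left on the wrist force.
- **Last pictures:** the cup, scoop and scale look unmoved, and all three keys look up. I compared the cup, scoop and scale by eye with the first picture.
- **Not checked at the end:** the grinder was mostly hidden behind the gripper in the last scene picture, and the organiser and its drawer were outside the crop I compared. The arm did pass above the organiser tray on the way over, with the fingertips about 70 mm clear of it, and no contact force showed in the readings after each move.

No check failed. The camera readings of the key's position differed by about 3 mm in x; I used the middle, and the close-up showed the fingers centred on the key.

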